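# Load the cone plunger into the bench penetrometer

### The job

Get the bench penetrometer ready for a drop: push the carriage with the soil tin fully home under the guides, then take the cone plunger (the rod with the straight knurled brass head) from the rack and thread it point down through the upper bushing and on through the lower one. Never let the point touch the soil or the tin; finish still holding the plunger by its head, at rest, its point about a centimetre above the soil. Leave the ball-knobbed tamping rod in the rack and do not disturb the loose things around.

Things in the scene. Friction and masses are not known exactly. Their poses are not given: they have to be found in the camera images.
- stand: bench penetrometer, fixed to the bench: dark bed plate 200 x 136 mm (x from -105 to +95 mm, top 14 mm above the bench), a steel column 66 mm behind (+x of) the plunger axis, top 171 mm above the bench, and two arms, one above the other, each with a vertical brass bushing. Origin: on the bench, directly under the plunger axis; z up, x away from the front, so the carriage comes out toward -x. A dial sits beside the column on the +y side, below 140 mm
- upper_bushing (a point): centre of the top face of the upper bushing, 152 mm above the bench. The bushing is 18 mm long (134 to 152 mm), bore 12.5 mm, its mouth flared to about 18 mm; boss round it 34 mm across. Axes as stand
- lower_bushing (a point): centre of the UNDERSIDE of the lower bushing, 80 mm above the bench, straight below the upper one. Same bushing: 18 mm long (80 to 98 mm), bore 12.5 mm, flared mouth on top
- carriage (a joint): position of the aluminium specimen carriage on its rails, m: 0 = fully home against the end stop (tin centred under the bushings); grows as it is pulled out to the front along the stand's -x, at most 0.060. Starts 0.035 to 0.058 out. It needs about 2 N to slide (more when moved fast), stays where it is left
- handle (a point): on the carriage's upright steel post handle, 14 mm thick (18 mm at its top button), 45 mm tall; this point is on the post's axis, 30 mm above the carriage's top face and 15 mm below the post's top, 55 mm above the bench. When home it is 115 mm in front of the plunger axis
- soil_surface (a point): top of the slightly heaped soil in the middle of the open tin on the carriage, 51 mm above the bench (the soil falls to 45 mm at the wall). The tin is 53 mm across, its rim 66 mm above the bench, so the point hangs inside the tin at the end; it is fixed in the carriage's ring and moves with it
- rack: wooden rack, fixed: base 80 x 170 mm, top board 64 x 168 mm with its upper face 122 mm above the bench, and two 13.5 mm holes at y = +40 and -40 mm. One rod hangs in each hole by its collar; which is in which varies. Origin on the bench under its middle, z up
- plunger: cone plunger: steel shaft 10 mm thick with a 16 mm long cone point, collar 25 mm across and 5 mm thick at 107 to 112 mm from the point, above it a straight knurled brass head 18 mm across from 112 to 155 mm. 160 g (0.7 to 1.4 times). Origin at the point, z up along the rod to the head. Hangs upright in the rack, point 15 mm above the bench
- plunger_tip (a point): the plunger's point (its origin)
- plunger_head (a point): on the axis at the middle of the plunger's brass head, 134 mm above its point, 22 mm above the collar's top
- tamper: tamping rod, same shaft and collar, but with a black ball knob 28 mm across (ball centre 140 mm above the foot); stays in the rack. Origin at its foot, z up along the rod
- weight_black: loose black iron weight, 46 mm across, 42 mm tall; origin at its underside
- dropper: loose amber dropper bottle, 33 mm across, 102 mm tall; origin at its underside
- vial_red: loose small vial with a red lid, 34 mm across, 35 mm tall; origin at its underside
- sieve_2mm: loose brass test sieve, 108 mm across, 50 mm tall; origin at its underside

How it is judged:
By the outcome, as a careful person would: the job done as asked, in the order asked, and still so for the second after the job is handed in, while the arm keeps its last pose, push and grip.
It also fails if it takes over 58 s, if anything falls off the work surface, if the arm or the gripper's body presses on something with over 40 N, if the wrist force passes 120 N, or if a joint passes its speed limit or range.

### The arm

A 7-joint arm with a two-finger parallel gripper is mounted at the origin on a cart in front of the work surface, level with it; the furniture and walls round the work are solid. World frame = base frame: x ahead of the robot, y to its left, z up, the work surface at z = 0. Lengths are in m, angles in rad, forces in N, time in s.
With the tool pointing down it reaches from about 0.4 to 0.9 m from the base axis. Payload 5.6 kg.
Tool frame: the origin (TCP) lies midway between the tips of the shut fingers; the grasp point (between the pads) lies 19 mm behind it; z points along the fingers, y is the line along which they close (so a half turn about z gives the same grasp; the last joint's range is limited). The gripper opens to 92 mm and grips with 3 to 60 N. Pads are 20 mm wide; open, the fingers measure 128 mm over their backs; the gripper's body (75 mm by 189 mm) begins 69 mm behind the grasp point.
Start: joints at [1.17, 0.468, -0.012, 1.603, 0.006, 1.071, -0.056], TCP at [0.228, -0.609, 0.215] pointing down, gripper open.
Joint ranges: [-2.53, 2.53], [-0.31, 2.02], [-1.57, 1.55], [0.28, 2.44], [-1.29, 4.43], [0.15, 1.84], [-2.92, 2.92]. Speed limits (rad/s): [2.57, 2.57, 3.14, 3.14, 3.14, 3.14, 3.14].

### API

Orientations are given as a unit quaternion [w, x, y, z].
In Python, from station import robot gives the robot as it stands.
- The arm moves only by the tool servo_tool, never from a script. Its arguments are lists of equal length, an entry for each row: "rot": the turn, a rotation vector about the tool's x, y, z in rad, a list of three; "slide": the shift along the tool's x, y, z in cm, a list of three; "jaw": the opening, from 0 (shut) to 1 (fully open). In form: {"rot": [[rx, ry, rz], ...], "slide": [[dx, dy, dz], ...], "jaw": [jaw, ...]}. A call has 1 to 5 rows; each row shifts and turns the commanded pose from where the row before left it, along the tool's axes as they then stand; what a row does not reach is not made up. A row lasts 1/8 s, in which the tool goes at most 62.5 mm and 10.7 degrees, less where a joint would pass 70% of its speed; a pose out of reach is approached as far as the arm can. A call is refused whole if a number of a shift passes 6.25 or a number of a turn 0.188, either way. A call with a gripper value outside its range is refused whole. The fingers move at their own pace and stop on an object; "grip_force" is the grip in N (left out, the last holds). Time passes only in rows, so rows that do not move let the fingers close. It gives the time, the measured TCP pose, the force, the opening and the grip force at its end, in the units of the state.
- robot.get_obs(): the state, without advancing time (a new reading comes with each control period).
- robot.snapshot(name): name is "side" or "top"; returns a dict with "image" (480x640x3 uint8, red, green, blue), "fx", "fy", "cx", "cy" (pixels), "T" (4x4, takes a point from camera to world coordinates). Camera axes: x right, y up, looking along -z (the intrinsics and any distortion apply to the point x, -y, -z); pixel columns grow to the right and rows downward; lengths in m; the calibration is good to about 2 mm. A picture is of the moment at which its call begins. There is no depth.
- robot.finish_job(): hands the job in; it is judged then, once.
The state is a dict: "clock": time; "joint_pos": joint angles; "qd": joint speeds; "effort": joint torques, N m; "eef_pos": TCP position; "tool_rot": TCP orientation; "ft_force": force on the tool from outside, world axes, zero at the start; "ft_torque": the same for the moment, N m; "gripper_width": finger opening in m; "finger_force": force on a finger pad.
Only numpy, scipy, OpenCV 4.12 (cv2) and the standard library are available. Lean on these libraries where they do the work, as an engineer would, in place of code of your own. Each camera call takes 0.05 s, during which the arm holds its last target. There are 200 camera calls.

## Working session

There is one attempt and no reset: what is moved stays moved. The work goes in short steps, Python scripts to look and compute and a tool call to move; the robot and the scene stay as the last step left them, time stands still between calls to the robot, and variables do not carry over. Pictures are saved under pics/ and viewed, at most 12 in all, crops included, and the job is handed in when it is done.

Besides the shell and the picture viewer there is one more tool, called after "Call:" as a command line: name --argument value ..., lists and objects as JSON in quotes. servo_tool: Moves the arm, as the interface text tells. Its arguments: {"type":"object","properties":{"rot":{"type":"array"},"slide":{"type":"array"},"jaw":{"type":"array"},"grip_force":{"type":"number"}},"required":["rot","slide","jaw"]}

```bash
ls; mkdir -p pics; python3 - <<'E'
from station import robot
import cv2,numpy as np
for n in("side","top"):
    s=robot.snapshot(n); cv2.imwrite(f"pics/{n}0.png",s["image"][:,:,::-1])
    print(n,s["fx"],s["fy"],s["cx"],s["cy"],{k:v for k,v in s.items() if k not in("image","T")}.keys()); print(np.round(s["T"],4).tolist())
o=robot.get_obs(); print(o)
E
```

```text
pics
side 569.092378938858 569.092378938858 332.12812707663215 235.24315064588458 dict_keys(['fx', 'fy', 'cx', 'cy'])
[[-0.8171, 0.3893, -0.4251, 0.0618], [-0.5764, -0.5489, 0.6053, 0.8044], [0.0023, 0.7397, 0.6729, 0.8765], [0.0, 0.0, 0.0, 1.0]]
top 452.5544129265665 452.5544129265665 317.1548512142646 246.46076637837737 dict_keys(['fx', 'fy', 'cx', 'cy'])
[[-0.0244, 0.9839, -0.1772, 0.4286], [-0.9997, -0.0234, 0.0074, 0.1045], [0.0031, 0.1773, 0.9842, 0.9706], [0.0, 0.0, 0.0, 1.0]]
{'clock': 0.1, 'joint_pos': array([ 1.1699921 ,  0.4682644 , -0.01159855,  1.6035098 ,  0.0060007 ,
        1.07142378, -0.05631841]), 'qd': array([-0.00040712, -0.00266432,  0.00069529, -0.00322839, -0.00040338,
       -0.00045133, -0.00048805]), 'effort': array([ 1.68117022e-03, -5.21648419e+01, -1.18172821e-02, -2.44367677e+01,
       -5.67449117e-02,  1.40692882e-02,  4.27826615e-05]), 'eef_pos': array([ 0.22739355, -0.60837083,  0.21376064]), 'tool_rot': array([-7.60414992e-04,  9.84047042e-01,  1.77906724e-01, -1.96914065e-04]), 'ft_force': array([-0.15589463,  0.20626147,  0.08312067]), 'ft_torque': array([-0.03670298,  0.00505237,  0.00391042]), 'finger_force': 0.0, 'gripper_width': 0.09174655376468327}
```

View pics/side0.png

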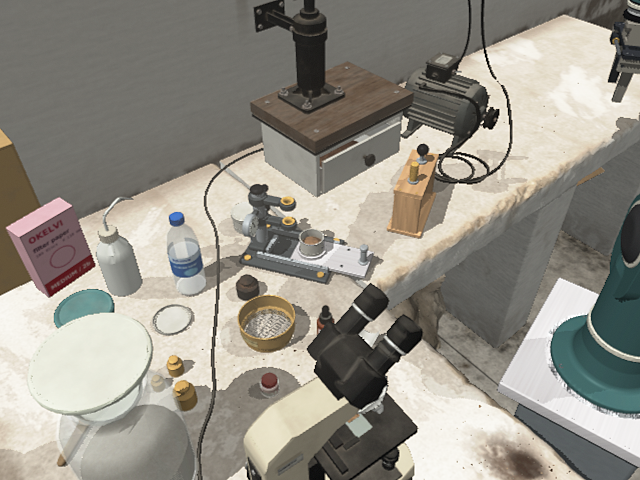

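View pics/top0.png

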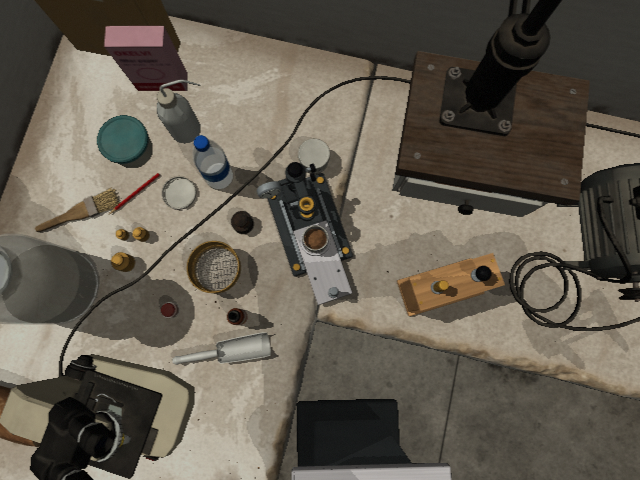

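The side view shows the stand near (285,235), the handle post at (364,252), the rack with the brass head at (414,172) and the ball at (423,150). In the top view the bushing is at (306,207), the handle at (333,293), the brass head at (441,287) and the ball at (483,273). Next I'll enlarge these to get exact pixels.

```bash
python3 - <<'E'
import cv2,numpy as np
t=cv2.imread("pics/top0.png");s=cv2.imread("pics/side0.png")
a=cv2.resize(t[160:310,250:360],None,fx=4,fy=4,interpolation=cv2.INTER_CUBIC)  # 440x600
b=cv2.resize(t[250:310,420:510],None,fx=4,fy=4,interpolation=cv2.INTER_CUBIC) #360x240
c=cv2.resize(s[140:230,380:450],None,fx=4,fy=4,interpolation=cv2.INTER_CUBIC) #280x360
im=np.zeros((600,800,3),np.uint8); im[:,:440]=a; im[:240,440:]=b; im[240:,440:720]=c
cv2.imwrite("pics/z1.png",im)
cv2.imwrite("pics/z2.png",cv2.resize(s[175:285,230:385],None,fx=5,fy=5,interpolation=cv2.INTER_CUBIC))
E
```

```text
(no output)
```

View pics/z1.png

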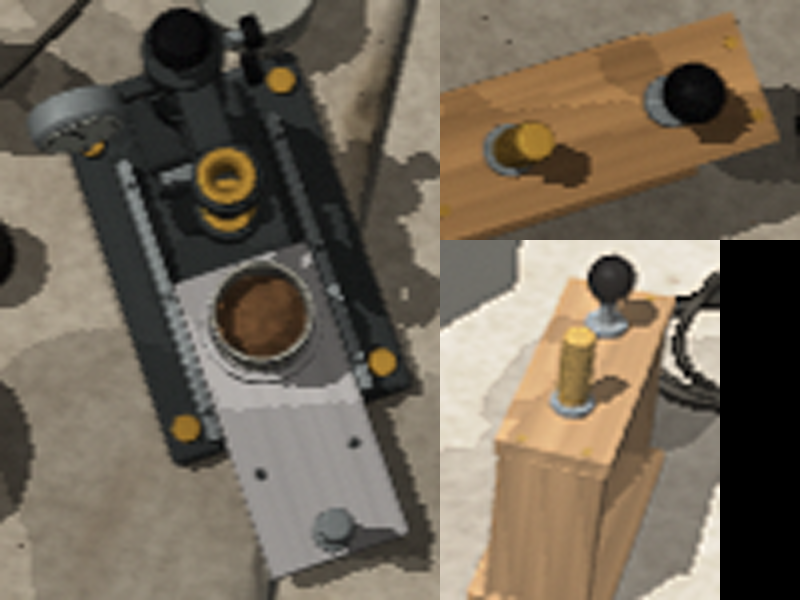

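View pics/z2.png

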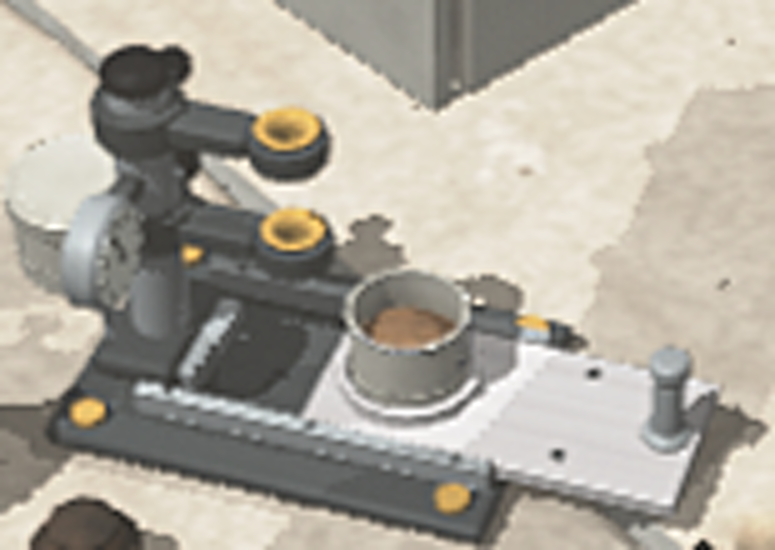

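The crops show clear targets: the bushing rings, the button, the tin rim, the brass head top, and four brass bed screws that give the yaw. Next I'll measure them by masks and rays from both views.

```bash
cat > h.py <<'E'
import cv2,numpy as np
from station import robot
def ray(s,u,v):
    T=s["T"]; d=T[:3,:3]@np.array([(u-s["cx"])/s["fx"],-(v-s["cy"])/s["fy"],-1]); return T[:3,3],d/np.linalg.norm(d)
def onz(s,u,v,z):
    o,d=ray(s,u,v); return o+d*(z-o[2])/d[2]
def two(a,pa,b,pb):
    o1,d1=ray(a,*pa);o2,d2=ray(b,*pb)
    k=np.linalg.lstsq(np.c_[d1,-d2],o2-o1,rcond=None)[0]
    p,q=o1+k[0]*d1,o2+k[1]*d2; return (p+q)/2,np.linalg.norm(p-q)
def proj(s,p):
    T=s["T"]; c=T[:3,:3].T@(np.asarray(p)-T[:3,3]); return np.array([s["cx"]+s["fx"]*c[0]/-c[2],s["cy"]-s["fy"]*c[1]/-c[2]])
def brass(im): # rgb
    h=cv2.cvtColor(im,cv2.COLOR_RGB2HSV); return cv2.inRange(h,(13,130,90),(28,255,255))
E
python3 - <<'E'
from h import *
np.set_printoptions(precision=4,suppress=True)
S=robot.snapshot("side");T=robot.snapshot("top")
for n,s,boxes in(("top",T,[(250,160,360,310),(425,265,470,305)]),("side",S,[(230,175,385,285),(395,150,425,190)])):
    m=brass(s["image"])
    for x0,y0,x1,y1 in boxes:
        k=cv2.connectedComponentsWithStats(m[y0:y1,x0:x1])
        for st,c in zip(k[2][1:],k[3][1:]):
            if st[4]>5: print(n,st[4],"c",c+[x0,y0],"bbox",st[0]+x0,st[1]+y0,st[2],st[3])
f=lambda x,y,ox,oy,k:((x+.5)/k-.5+ox,(y+.5)/k-.5+oy)
A=lambda x,y:f(x,y,250,160,4); B=lambda x,y:f(x-440,y,420,250,4); C=lambda x,y:f(x-440,y-240,380,140,4); D=lambda x,y:f(x,y,230,175,5)
for n,t,sd,z in(("ub",A(226,178),D(289,130),.152),("handle",A(335,523),D(671,361),.070),("tin",A(262,312),D(408,302),.066),("head",B(537,141),C(579,337),.170),("ball",B(693,93),C(611,279),.155)):
    print(n,"two",*two(T,t,S,sd),"top",onz(T,*t,z)[:2],"side",onz(S,*sd,z)[:2])
print("lb side",onz(S,*D(294,230),.098))
for p in[(282,80),(95,148),(382,362),(186,428)]: print("screw",onz(T,*A(*p),.016)[:2])
E
```

```text
top 34 c [319.7059 179.5   ] bbox 317 177 7 6
top 8 c [273.125 197.   ] bbox 271 196 5 3
top 134 c [306.1791 203.6194] bbox 299 197 15 14
top 29 c [306.2069 215.2759] bbox 301 213 11 5
top 129 c [314.4961 237.9225] bbox 309 230 13 17
top 37 c [345. 250.] bbox 342 247 7 7
top 37 c [296.0811 266.5405] bbox 293 264 7 6
top 1399 c [447.7434 283.7563] bbox 425 265 45 40
side 63 c [287.3175 200.2222] bbox 281 197 13 8
side 61 c [288.5574 220.2787] bbox 283 217 12 8
side 6 c [268.  225.5] bbox 267 225 3 2
side 24 c [247.0833 257.125 ] bbox 244 255 7 5
side 25 c [320.28 274.08] bbox 318 272 6 5
side 110 c [413.0455 170.2636] bbox 410 162 9 19
ub two [0.6572 0.1167 0.1484] 0.0013863894046115637 top [0.6569 0.117 ] side [0.6536 0.1199]
handle two [0.5007 0.067  0.0661] 0.002070016930160804 top [0.5013 0.0676] side [0.4977 0.0701]
tin two [0.6096 0.1014 0.0671] 1.1030297683735498e-05 top [0.6099 0.1014] side [0.6104 0.1004]
head two [ 0.4988 -0.1259  0.1643] 0.00011204732672578321 top [ 0.4983 -0.1243] side [ 0.4954 -0.1185]
ball two [ 0.5197 -0.2024  0.1519] 0.0006330407962118923 top [ 0.5196 -0.201 ] side [ 0.5175 -0.1982]
lb side [0.6544 0.1199 0.098 ]
screw [0.7498 0.0871]
screw [0.7134 0.1903]
screw [0.5911 0.0376]
screw [0.558  0.1431]
```

Everything fits: the stand's yaw is about 17.2°, the axis is near (0.656, 0.118), the carriage is about 49 mm out, and the plunger is at (0.498, -0.123) on the rack. I'm moving to in front of the handle with the jaws shut.

Call:
servo_tool --rot '[[0, 0, 0.058], [0, 0, 0], [0, 0, 0], [0, 0, 0], [0, 0, 0]]' --slide '[[0, 0, 0], [2.84, -3.77, 0], [2.84, -3.77, 0], [2.84, -3.77, 0], [2.84, -3.77, 0]]' --jaw '[0, 0, 0, 0, 0]' --grip_force 20

```text
clock: 0.82
eef_pos: [0.292, -0.4297, 0.2145]
tool_rot: [-0.0, 0.989, 0.149, -0.0]
ft_force: [-0.4, 0.5, -0.9]
gripper_width: 0.0438
finger_force: 0.0
```

Call:
servo_tool --rot '[[0, 0, 0], [0, 0, 0], [0, 0, 0], [0, 0, 0], [0, 0, 0]]' --slide '[[2.84, -3.77, 0], [2.84, -3.77, 0], [2.84, -3.77, 0], [2.84, -3.77, 0], [2.84, -3.77, 0]]' --jaw '[0, 0, 0, 0, 0]'

```text
clock: 1.45
eef_pos: [0.372, -0.2077, 0.2147]
tool_rot: [0.0, 0.989, 0.149, 0.0]
ft_force: [1.7, 0.5, 1.1]
gripper_width: 0.0004
finger_force: 0.0
```

Call:
servo_tool --rot '[[0, 0, 0], [0, 0, 0], [0, 0, 0], [0, 0, 0], [0, 0, 0]]' --slide '[[2.84, -3.77, 0], [2.84, -3.77, 0], [2.84, -3.77, 0], [2.84, -3.77, 0], [2.84, -3.77, 0]]' --jaw '[0, 0, 0, 0, 0]'

```text
clock: 2.08
eef_pos: [0.452, 0.0141, 0.2147]
tool_rot: [0.0, 0.989, 0.149, 0.0]
ft_force: [0.4, -0.5, -0.2]
gripper_width: 0.0005
finger_force: 0.0
```

Call:
servo_tool --rot '[[0, 0, 0], [0, 0, 0]]' --slide '[[2.84, -3.77, 0], [0, 0, 0]]' --jaw '[0, 0]'

```text
clock: 2.33
eef_pos: [0.4681, 0.0609, 0.2146]
tool_rot: [-0.001, 0.988, 0.152, 0.0]
ft_force: [-0.0, -0.3, -0.1]
gripper_width: 0.0008
finger_force: 0.0
```

Call:
servo_tool --rot '[[0, 0, 0], [0, 0, 0], [0, 0, 0], [0, 0, 0], [0, 0, 0]]' --slide '[[-0.8, 0, 4.5], [0, 0, 4.5], [0, 0, 4.5], [0, 0, 4.2], [0, 0, 0]]' --jaw '[0, 0, 0, 0, 0]'

```text
clock: 2.95
eef_pos: [0.4573, 0.0535, 0.0353]
tool_rot: [0.0, 0.989, 0.149, -0.003]
ft_force: [-0.2, 0.2, 1.3]
gripper_width: 0.0002
finger_force: 0.0
```

```bash
python3 - <<'E'
from h import *
S=robot.snapshot("side");T=robot.snapshot("top")
a=cv2.resize(T["image"][180:330,270:390],None,fx=4,fy=4)[:, :, ::-1]
b=cv2.resize(S["image"][190:310,310:400],None,fx=4,fy=4)[:, :, ::-1]
im=np.zeros((600,800,3),np.uint8); im[:,:480]=a[:600]; im[:480,480:]=b[:,:320]
cv2.imwrite("pics/push1.png",im)
E
```

```text
(no output)
```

View pics/push1.png

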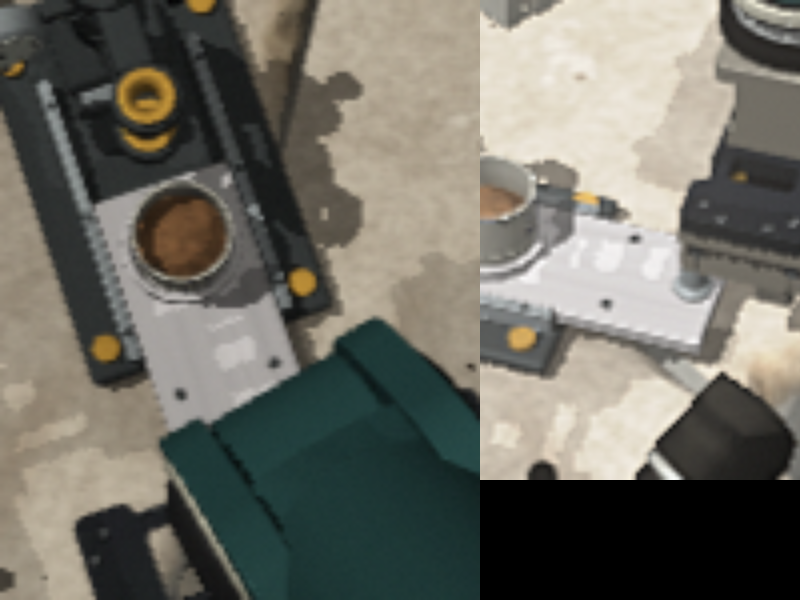

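The picture shows the hand in front of the post (its base is at about (690,285) in the side crop), with a clear gap to the carriage. Pushing along tool +x.

Call:
servo_tool --rot '[[0, 0, 0], [0, 0, 0], [0, 0, 0], [0, 0, 0], [0, 0, 0]]' --slide '[[1.5, 0, 0], [1.0, 0, 0], [1.0, 0, 0], [1.0, 0, 0], [1.0, 0, 0]]' --jaw '[0, 0, 0, 0, 0]'

```text
clock: 3.68
eef_pos: [0.5129, 0.0711, 0.0375]
tool_rot: [0.0, 0.989, 0.149, -0.0]
ft_force: [-2.5, -1.1, 2.7]
gripper_width: 0.0006
finger_force: 1.5
```

Call:
servo_tool --rot '[[0, 0, 0], [0, 0, 0]]' --slide '[[0.8, 0, 0], [0.5, 0, 0]]' --jaw '[0, 0]'

```text
clock: 3.92
eef_pos: [0.5255, 0.0751, 0.0374]
tool_rot: [-0.0, 0.989, 0.149, -0.0]
ft_force: [-2.6, -0.7, 2.5]
gripper_width: 0.0005
finger_force: 1.3
```

Call:
servo_tool --rot '[[0, 0, 0], [0, 0, 0], [0, 0, 0]]' --slide '[[0.25, 0, 0], [0.25, 0, 0], [0.2, 0, 0]]' --jaw '[0, 0, 0]'

```text
clock: 4.3
eef_pos: [0.5304, 0.0766, 0.0373]
tool_rot: [0.0, 0.989, 0.149, -0.001]
ft_force: [-7.1, -2.8, 6.1]
gripper_width: 0.0004
finger_force: 3.9
```

Call:
servo_tool --rot '[[0, 0, 0], [0, 0, 0], [0, 0, 0]]' --slide '[[0.2, 0, 0], [0.2, 0, 0], [0, 0, 0]]' --jaw '[0, 0, 0]'

```text
clock: 4.68
eef_pos: [0.5304, 0.0766, 0.0369]
tool_rot: [0.001, 0.989, 0.149, -0.005]
ft_force: [-13.5, -4.3, 11.1]
gripper_width: 0.0003
finger_force: 7.4
```

The carriage is stopped at the end: no motion from 7 to 14 N. Backing off, rising, and moving over the plunger.

Call:
servo_tool --rot '[[0, 0, 0], [0, 0, 0], [0, 0, 0], [0, 0, 0], [0, 0, 0]]' --slide '[[-1.2, 0, 0], [-2.2, 0, 0], [0, 0, -5], [0, 0, -5], [0, 0, -5]]' --jaw '[0, 0, 0, 0, 0]'

```text
clock: 5.3
eef_pos: [0.5035, 0.0685, 0.1894]
tool_rot: [-0.0, 0.989, 0.149, 0.001]
ft_force: [1.1, -0.4, -1.1]
gripper_width: 0.0001
finger_force: 0.0
```

Call:
servo_tool --rot '[[0, 0, 0], [0, 0, 0], [0, 0, 0], [0, 0, 0], [0, 0, 0]]' --slide '[[0, 0, -5], [-1.5, 4.5, 0], [-1.5, 4.5, 0], [-1.5, 4.5, 0], [-1.5, 4.5, 0]]' --jaw '[0.5, 0.5, 0.5, 0.5, 0.5]'

```text
clock: 5.92
eef_pos: [0.4995, -0.123, 0.2381]
tool_rot: [0.001, 0.989, 0.15, 0.001]
ft_force: [0.7, 1.5, -0.9]
gripper_width: 0.0459
finger_force: 0.0
```

Call:
servo_tool --rot '[[0, 0, 0], [0, 0, 0]]' --slide '[[0, 0, 0], [0, 0, 0]]' --jaw '[0.5, 0.5]'

```text
clock: 6.18
eef_pos: [0.4992, -0.1207, 0.2377]
tool_rot: [-0.0, 0.989, 0.15, 0.001]
ft_force: [0.2, 0.3, 0.5]
gripper_width: 0.0459
finger_force: 0.0
```

```bash
python3 - <<'E'
from h import *
np.set_printoptions(precision=4,suppress=True)
S=robot.snapshot("side");T=robot.snapshot("top")
print(robot.get_obs()["eef_pos"])
a=cv2.resize(T["image"][170:320,270:390],None,fx=4,fy=4)[:, :, ::-1]
b=cv2.resize(S["image"][110:230,370:450],None,fx=5,fy=5,interpolation=2)[:, :, ::-1]
im=np.zeros((600,800,3),np.uint8); im[:,:400]=a[:,:400]; im[:,400:]=b
cv2.imwrite("pics/g1.png",im)
E
```

```text
[ 0.4992 -0.1199  0.2377]
```

View pics/g1.png

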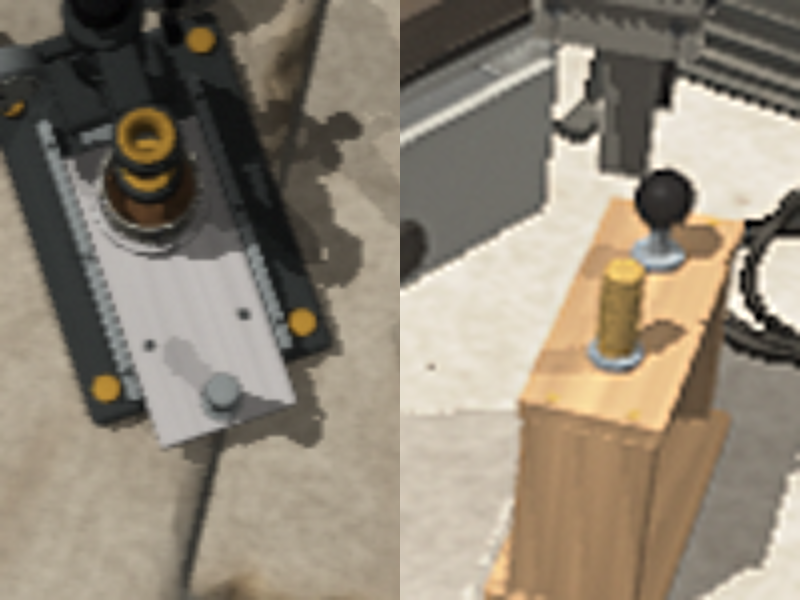

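The carriage looks home: the tin is under the bushings and the button is at about (222,388) in the crop. The open fingers sit above the brass head at (626,269). Next I'll check the numbers.

```bash
python3 - <<'E'
from h import *
np.set_printoptions(precision=4,suppress=True)
S=robot.snapshot("side");T=robot.snapshot("top")
o=robot.get_obs();e=o["eef_pos"];print(e)
f=lambda x,y,ox,oy,k:((x+.5)/k-.5+ox,(y+.5)/k-.5+oy)
h=onz(T,*f(222,388,270,170,4),.07);u=onz(T,*f(146,135,270,170,4),.152)
print("handle",h,"ub",u,"dist",np.linalg.norm((u-h)[:2]))
x=np.array([.955,.296,0]);y=np.array([.296,-.955,0])
for k in(-1,1):
  for j in(-1,1): print("tip corner px in crop",(proj(S,e+k*.032*y+j*.010*x)-[370,110])*5)
print("tcp proj",proj(S,e), "head from side",onz(S,*f(226,269,370,110,5),.17), "collar side",onz(S,*f(214,356,370,110,5),.127))
E
```

```text
[ 0.4991 -0.1201  0.2377]
handle [0.5493 0.0827 0.07  ] ub [0.6583 0.1169 0.152 ] dist 0.11428028038639744
tip corner px in crop [240.2064 174.4776]
tip corner px in crop [191.6704 165.9394]
tip corner px in crop [271.027   94.1104]
tip corner px in crop [224.1963  86.1964]
tcp proj [416.4065 135.8812] head from side [ 0.4955 -0.1206  0.17  ] collar side [ 0.494 -0.116  0.127]
```

Call:
servo_tool --rot '[[0, 0, 0], [0, 0, 0], [0, 0, 0], [0, 0, 0], [0, 0, 0]]' --slide '[[-0.1, 0.15, 2.6], [0, 0, 4], [0, 0, 3], [0, 0, 1], [0, 0, 0]]' --jaw '[0.5, 0.5, 0.5, 0.5, 0.5]' --grip_force 4

```text
clock: 7.0
eef_pos: [0.4985, -0.1227, 0.1316]
tool_rot: [-0.0, 0.989, 0.15, -0.0]
ft_force: [-0.4, -0.4, 0.7]
gripper_width: 0.046
finger_force: 0.0
```

Call:
servo_tool --rot '[[0, 0, 0], [0, 0, 0], [0, 0, 0], [0, 0, 0]]' --slide '[[0, 0, 0], [0, 0, 0], [0, 0, 0], [0, 0, 0]]' --jaw '[0.3, 0.2, 0.1, 0.1]' --grip_force 4

```text
clock: 7.5
eef_pos: [0.4987, -0.1235, 0.1322]
tool_rot: [0.0, 0.989, 0.149, 0.0]
ft_force: [-0.1, 0.1, 3.1]
gripper_width: 0.0178
finger_force: 4.0
```

```bash
python3 - <<'E'
from h import *
np.set_printoptions(precision=4,suppress=True)
S=robot.snapshot("side")
o=robot.get_obs();print(o["eef_pos"],o["ft_force"],o["ft_torque"],o["gripper_width"],o["finger_force"])
cv2.imwrite("pics/g2.png",cv2.resize(S["image"][130:205,375:450],None,fx=8,fy=8,interpolation=2)[:, :, ::-1])
E
```

```text
[ 0.4987 -0.1235  0.1322] [-0.9058  0.079   3.5167] [-0.0229  0.1303  0.0019] 0.017764230063016615 4.000178317223799
```

View pics/g2.png

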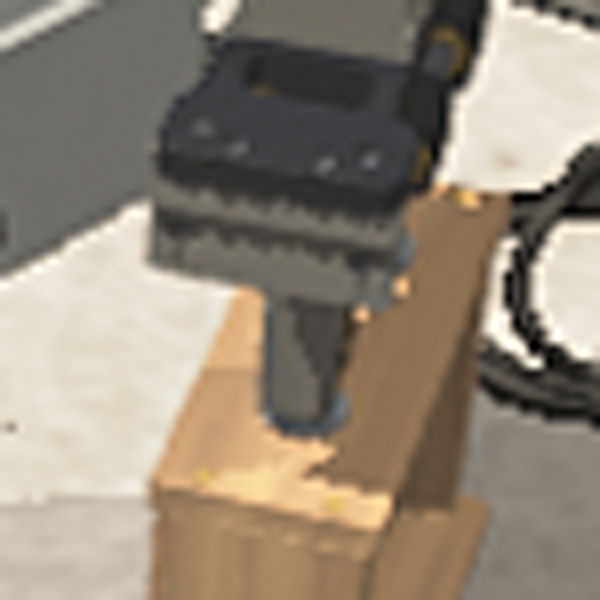

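The fingers are on the head with an opening of 17.8 mm (the head is 18 mm) and almost no side force. Firming the grip and lifting.

Call:
servo_tool --rot '[[0, 0, 0], [0, 0, 0], [0, 0, 0], [0, 0, 0], [0, 0, 0]]' --slide '[[0, 0, 0], [0, 0, 0], [0, 0, -0.5], [0, 0, -2], [0, 0, -3]]' --jaw '[0.1, 0.1, 0.1, 0.1, 0.1]' --grip_force 35

```text
clock: 8.18
eef_pos: [0.4973, -0.123, 0.1862]
tool_rot: [-0.001, 0.989, 0.149, -0.001]
ft_force: [1.3, 0.2, -0.0]
gripper_width: 0.0171
finger_force: 35.0
```

Call:
servo_tool --rot '[[0, 0, 0], [0, 0, 0], [0, 0, 0], [0, 0, 0], [0, 0, 0]]' --slide '[[0, 0, -3.5], [0, 0, -3.5], [0, 0, -3], [0, 0, -2], [0, 0, 0]]' --jaw '[0.1, 0.1, 0.1, 0.1, 0.1]'

```text
clock: 8.8
eef_pos: [0.4988, -0.1233, 0.3076]
tool_rot: [0.001, 0.989, 0.149, 0.001]
ft_force: [0.6, -0.1, -1.0]
gripper_width: 0.0175
finger_force: 35.0
```

```bash
python3 - <<'E'
from h import *
np.set_printoptions(precision=4,suppress=True)
S=robot.snapshot("side");T=robot.snapshot("top")
o=robot.get_obs();print(o["eef_pos"],o["ft_force"],o["ft_torque"],o["gripper_width"],o["finger_force"])
e=o["eef_pos"];tip=e.copy();tip[2]-=.117+.015-.015
print("pred tip px",proj(S,e-[0,0,.117]),"collar",proj(S,e-[0,0,.007]))
cv2.imwrite("pics/g3.png",cv2.resize(S["image"][60:210,350:470],None,fx=4,fy=4,interpolation=2)[:, :, ::-1])
E
```

```text
[ 0.4977 -0.1231  0.3056] [-0.9001 -0.3955 -0.8921] [-0.0171  0.0233 -0.0146] 0.016906845095280485 34.998315953998826
pred tip px [415.3597 155.2703] collar [420.9123 109.2863]
```

View pics/g3.png

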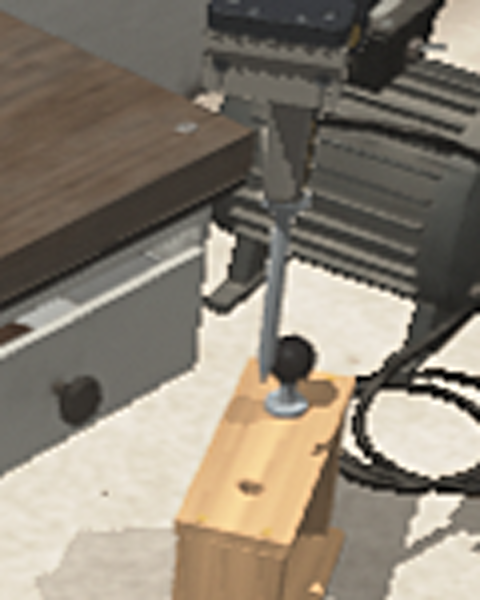

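The tip at about (265,381) in the crop is within a pixel of the FK prediction, and the rod is upright with the collar just under the fingers. Moving over the upper bushing.

Call:
servo_tool --rot '[[0, 0, 0], [0, 0, 0], [0, 0, 0], [0, 0, 0], [0, 0, 0]]' --slide '[[2.5, -2.1, 0], [4.0, -3.25, 0], [4.3, -3.5, 0], [4.3, -3.5, 0], [4.3, -3.5, 0]]' --jaw '[0.1, 0.1, 0.1, 0.1, 0.1]'

```text
clock: 9.52
eef_pos: [0.6371, 0.0865, 0.3045]
tool_rot: [0.0, 0.989, 0.149, -0.001]
ft_force: [0.6, -1.1, -0.6]
gripper_width: 0.0173
finger_force: 35.0
```

Call:
servo_tool --rot '[[0, 0, 0], [0, 0, 0], [0, 0, 0], [0, 0, 0]]' --slide '[[2.2, -1.6, 0], [0.7, -0.7, 0], [0, 0, 0], [0, 0, 0]]' --jaw '[0.1, 0.1, 0.1, 0.1]'

```text
clock: 10.02
eef_pos: [0.6574, 0.1141, 0.3064]
tool_rot: [0.001, 0.989, 0.148, -0.0]
ft_force: [0.2, 0.0, -1.3]
gripper_width: 0.0171
finger_force: 35.0
```

```bash
python3 - <<'E'
from h import *
np.set_printoptions(precision=4,suppress=True)
S=robot.snapshot("side");T=robot.snapshot("top")
o=robot.get_obs();e=o["eef_pos"];print(e,o["ft_force"])
print("pred tip px",proj(S,e-[0,0,.117]),"ub pred",proj(S,[.6575,.117,.152]))
a=cv2.resize(S["image"][120:230,250:330],None,fx=5,fy=5,interpolation=2)[:, :, ::-1]
b=cv2.resize(T["image"][160:270,270:350],None,fx=5,fy=5,interpolation=2)[:, :, ::-1]
cv2.imwrite("pics/s1.png",np.hstack([a,b]))
E
```

```text
[0.6576 0.1144 0.3068] [-0.1325  0.0479 -1.9815]
pred tip px [286.6049 183.6112] ub pred [286.7824 199.1631]
```

View pics/s1.png

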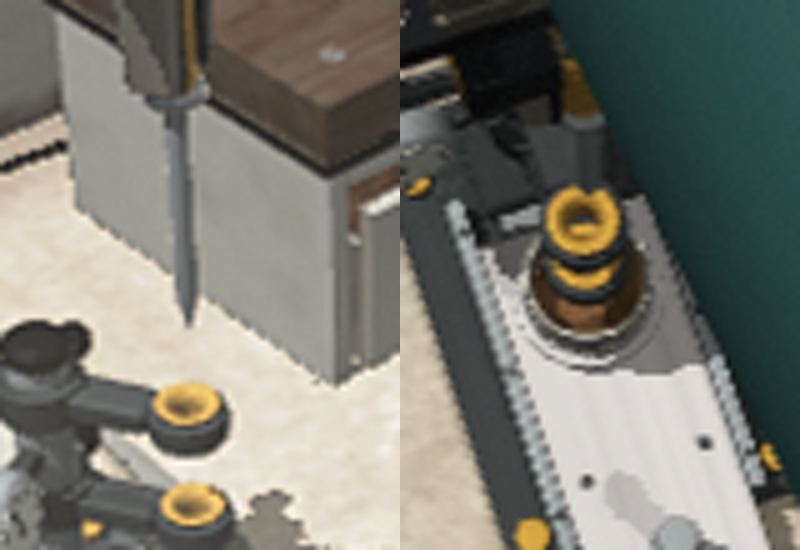

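The side crop shows the tip at (188,325) above the ring centred at (188,402). In the top crop the tip ends near (583,190), just over the ring centred at (583,222). I'll compute the relative offset with the same cameras.

```bash
python3 - <<'E'
from h import *
np.set_printoptions(precision=4,suppress=True)
S=robot.snapshot("side");T=robot.snapshot("top")
e=robot.get_obs()["eef_pos"];zt=e[2]-.117
g=lambda x,y,ox,oy:((x+.5)/5-.5+ox,(y+.5)/5-.5+oy)
mt=brass(T["image"])[190:212,296:318]
k=cv2.connectedComponentsWithStats(mt);i=1+k[2][1:,4].argmax();print("top ring",k[2][i]+[296,190,0,0,0])
ms=brass(S["image"])[190:212,275:300]
k=cv2.connectedComponentsWithStats(ms);i=1+k[2][1:,4].argmax();print("side ring",k[2][i]+[275,190,0,0,0])
for n,s,tp,rg in(("side",S,g(188,325,250,120),g(188,402,250,120)),("top",T,g(183,190,270,160),g(183,222,270,160))):
    d=(onz(s,*rg,.152)-onz(s,*tp,zt))[:2]; print(n,tp,rg,"ring-tip",d,"target tcp",e[:2]+d)
E
```

```text
top ring [299 197  15  14 139]
side ring [281 197  13   8  62]
side (287.2, 184.6) (287.2, 200.0) ring-tip [0.0006 0.0023] target tcp [0.6583 0.1171]
top (306.2, 197.6) (306.2, 204.0) ring-tip [-0.0012  0.0008] target tcp [0.6565 0.1156]
```

Call:
servo_tool --rot '[[0, 0, 0], [0, 0, 0], [0, 0, 0], [0, 0, 0]]' --slide '[[0.05, -0.2, 1.0], [0, 0, 1.4], [0, 0, 0.8], [0, 0, 0]]' --jaw '[0.1, 0.1, 0.1, 0.1]'

```text
clock: 10.72
eef_pos: [0.6571, 0.1178, 0.2732]
tool_rot: [0.0, 0.989, 0.149, -0.001]
ft_force: [-0.1, -0.5, -0.3]
gripper_width: 0.0173
finger_force: 35.0
```

```bash
python3 - <<'E'
from h import *
np.set_printoptions(precision=4,suppress=True)
S=robot.snapshot("side");T=robot.snapshot("top")
o=robot.get_obs();e=o["eef_pos"];print(e,o["ft_force"])
print("pred tip px",proj(S,e-[0,0,.117]),proj(T,e-[0,0,.117]))
a=cv2.resize(S["image"][165:225,265:315],None,fx=8,fy=8,interpolation=2)[:, :, ::-1]
b=cv2.resize(T["image"][180:240,285:335],None,fx=8,fy=8,interpolation=2)[:, :, ::-1]
cv2.imwrite("pics/s2.png",np.hstack([a,b]))
E
```

```text
[0.6578 0.1181 0.2746] [ 0.179   0.0646 -0.863 ]
pred tip px [286.1919 197.2491] [305.4391 202.8585]
```

View pics/s2.png

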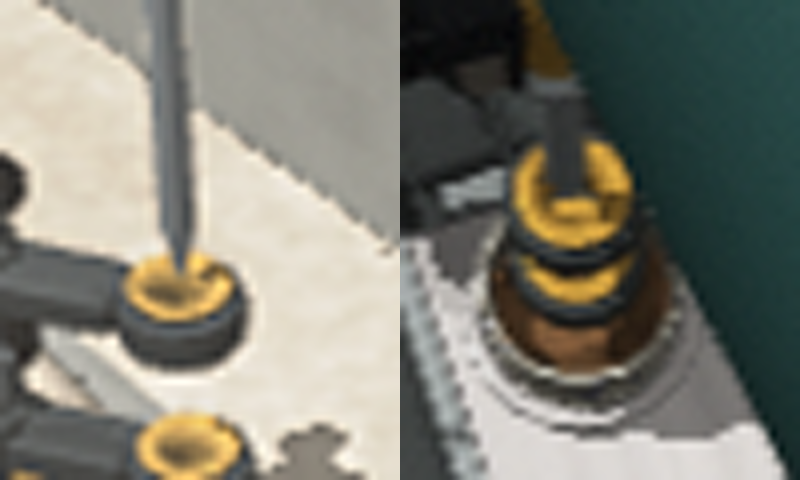

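Side crop: the tip at (181,272) is just over the mouth centred at (182,287). Top crop: the shaft at x≈567 against ring centre 572, so it is about 1 mm to +y. I'll nudge it and descend slowly, watching the force.

Call:
servo_tool --rot '[[0, 0, 0], [0, 0, 0], [0, 0, 0], [0, 0, 0], [0, 0, 0]]' --slide '[[0.02, 0.1, 0.2], [0, 0, 0.6], [0, 0, 0.6], [0, 0, 0.6], [0, 0, 0]]' --jaw '[0.1, 0.1, 0.1, 0.1, 0.1]'

```text
clock: 11.45
eef_pos: [0.6578, 0.117, 0.2537]
tool_rot: [0.0, 0.989, 0.149, -0.001]
ft_force: [0.4, -0.1, -0.5]
gripper_width: 0.0169
finger_force: 35.0
```

Call:
servo_tool --rot '[[0, 0, 0], [0, 0, 0], [0, 0, 0]]' --slide '[[0, 0, 0.5], [0, 0, 0.5], [0, 0, 0]]' --jaw '[0.1, 0.1, 0.1]'

```text
clock: 11.82
eef_pos: [0.6578, 0.117, 0.2439]
tool_rot: [0.0, 0.989, 0.149, -0.001]
ft_force: [0.6, -0.4, -0.3]
gripper_width: 0.0172
finger_force: 35.0
```

Call:
servo_tool --rot '[[0, 0, 0], [0, 0, 0], [0, 0, 0], [0, 0, 0], [0, 0, 0]]' --slide '[[0, 0, 0.7], [0, 0, 0.7], [0, 0, 0.7], [0, 0, 0.5], [0, 0, 0]]' --jaw '[0.1, 0.1, 0.1, 0.1, 0.1]'

```text
clock: 12.45
eef_pos: [0.6579, 0.1171, 0.2179]
tool_rot: [0.0, 0.989, 0.149, -0.001]
ft_force: [0.6, -0.5, -1.3]
gripper_width: 0.0169
finger_force: 35.0
```

Call:
servo_tool --rot '[[0, 0, 0], [0, 0, 0], [0, 0, 0], [0, 0, 0]]' --slide '[[0, 0, 0.4], [0, 0, 0.4], [0, 0, 0.4], [0, 0, 0]]' --jaw '[0.1, 0.1, 0.1, 0.1]'

```text
clock: 12.95
eef_pos: [0.6579, 0.117, 0.2061]
tool_rot: [0.0, 0.989, 0.149, -0.0]
ft_force: [-0.3, -0.4, -0.9]
gripper_width: 0.0174
finger_force: 35.0
```

Call:
servo_tool --rot '[[0, 0, 0], [0, 0, 0], [0, 0, 0], [0, 0, 0], [0, 0, 0]]' --slide '[[0, 0, 0.5], [0, 0, 0.5], [0, 0, 0.5], [0, 0, 0.4], [0, 0, 0]]' --jaw '[0.1, 0.1, 0.1, 0.1, 0.1]'

```text
clock: 13.58
eef_pos: [0.6579, 0.117, 0.1871]
tool_rot: [0.0, 0.989, 0.149, -0.0]
ft_force: [-0.3, 0.0, -1.9]
gripper_width: 0.0173
finger_force: 35.0
```

Call:
servo_tool --rot '[[0, 0, 0], [0, 0, 0], [0, 0, 0], [0, 0, 0]]' --slide '[[0, 0, 0.3], [0, 0, 0.3], [0, 0, 0.2], [0, 0, 0]]' --jaw '[0.1, 0.1, 0.1, 0.1]'

```text
clock: 14.08
eef_pos: [0.658, 0.1171, 0.1793]
tool_rot: [0.0, 0.989, 0.149, -0.0]
ft_force: [0.1, 0.2, -1.4]
gripper_width: 0.0175
finger_force: 35.0
```

```bash
python3 - <<'E'
from h import *
np.set_printoptions(precision=4,suppress=True)
S=robot.snapshot("side");T=robot.snapshot("top")
Z=[robot.get_obs()["eef_pos"]];o=robot.get_obs();e=o["eef_pos"];print(e,o["ft_force"],o["qd"].max())
print("collar mid pred px crop",(proj(S,e-[0,0,.0075])-[265,170])*8,"ring",(proj(S,[e[0],e[1],.152])-[265,170])*8)
a=cv2.resize(S["image"][170:245,265:315],None,fx=8,fy=8,interpolation=2)[:, :, ::-1]
b=cv2.resize(T["image"][175:300,280:363],None,fx=4.8,fy=4.8,interpolation=2)[:, :, ::-1]
cv2.imwrite("pics/s3.png",np.hstack([a[:600],b[:600,:398]]))
E
```

```text
[0.6582 0.1171 0.1796] [ 0.5043 -1.3199 -1.8762] 0.00047103699892376194
collar mid pred px crop [167.6172 170.0012] ring [171.7515 232.6041]
```

View pics/s3.png

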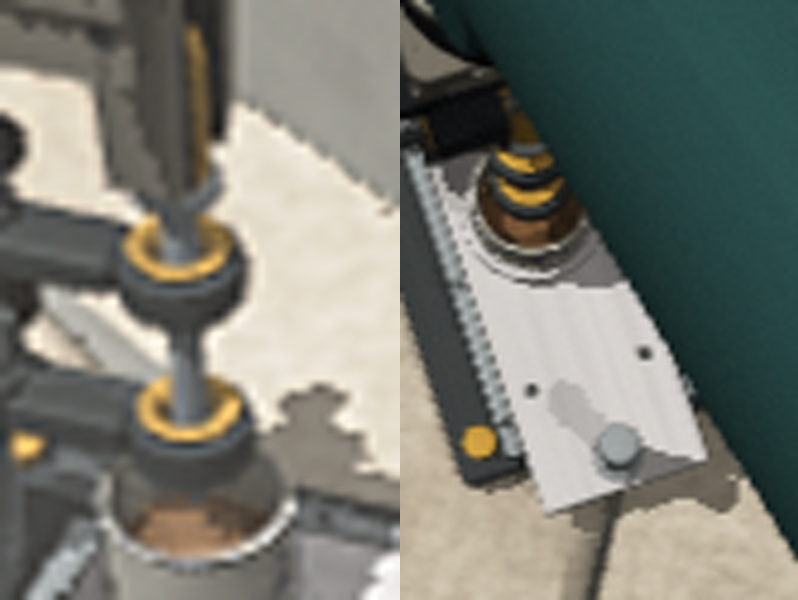

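Both bushings are threaded: the shaft is visible at (180,230) and (187,390). The carriage is still home with the post at (618,445), and the collar at (215,190) is about 20 mm above the bushing, as predicted. The tip is about 11.5 mm above the soil, so I'll trim 1 mm, settle and hand in.

Call:
servo_tool --rot '[[0, 0, 0], [0, 0, 0], [0, 0, 0], [0, 0, 0]]' --slide '[[0, 0, 0.1], [0, 0, 0], [0, 0, 0], [0, 0, 0]]' --jaw '[0.1, 0.1, 0.1, 0.1]'

```text
clock: 14.68
eef_pos: [0.6582, 0.1171, 0.1786]
tool_rot: [0.0, 0.989, 0.149, 0.0]
ft_force: [0.7, -0.3, -0.9]
gripper_width: 0.0168
finger_force: 35.0
```

```bash
python3 -c "
from station import robot
o=robot.get_obs();print(o['eef_pos'],o['ft_force'],abs(o['qd']).max(),o['gripper_width'])
print(robot.finish_job())"
```

```text
[0.65818654 0.11710848 0.1786293 ] [ 0.73371026 -0.31776041 -0.9309865 ] 0.0012741993457288643 0.0168322991569641
the job is handed in; nothing more can be done
None
```

Job handed in at about 14.7 s: the carriage is home against its stop, the plunger is threaded through both bushings and held at rest by its head, and its point is about 10–11 mm above the soil (worked out from the arm's position, since the point was hidden in the cameras).

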